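Load the solder feeder and hold its tension arm wound back

ROBOT

A 6-joint arm with a two-finger parallel gripper is mounted at the origin on a cart in front of the work surface, level with it; the furniture and walls round the work are solid. World frame = base frame: x ahead of the robot, y to its left, z up, the work surface at z = 0. Lengths are in m, angles in degrees, forces in N, time in s.
With the tool pointing down it reaches from about 0.3 to 0.75 m from the base axis. Payload 8.5 kg.
Tool frame: the origin (TCP) lies midway between the tips of the shut fingers; the grasp point (between the pads) lies 19 mm behind it; y points along the fingers, z is the direction in which the jaws open and shut, and the axes are right-handed (so a half turn about y gives the same grasp; the last joint's range is limited). The gripper opens to 85 mm and grips with 20 to 120 N. Pads are 22 mm wide; open, the fingers measure 114 mm over their backs; the gripper's body (76 mm by 85 mm) begins 54 mm behind the grasp point. The pads swing forward as they close: fully open they stand 13 mm farther back than shut.
Start: joints at [-88.367, 21.807, 74.336, -0, 83.858, -12.336], TCP at [0.133, -0.534, 0.231] pointing down, gripper open.
Joint ranges: [-178.18, 178.18], [-50.72, 133.34], [12.68, 142.11], [-81.47, 261.47], [9.98, 163.14], [-165.26, 165.26]. Speed limits (degrees/s): [136.94, 136.94, 180, 180, 180, 180].

INTERFACE

Orientations are given as a 3x3 rotation matrix whose columns are the frame's x, y, z axes.
In Python, from rig import status, imaging, job gives the robot as it stands. The module is installed in compiled form; this text tells all that it offers.
- The arm moves only by the tool jog_arm, never from a script. Its argument "rows" is a list of rows, each an object of numbers: "hand": the opening, from 0 (shut) to 1 (fully open); "dx", "dy", "dz": the shift along the tool's x, y, z in cm; "ax", "ay", "az": the turn, a rotation vector about the tool's x, y, z in degrees. In form: [{"hand": .., "dx": .., "dy": .., "dz": .., "ax": .., "ay": .., "az": ..}, ...]. A call has exactly 5 rows; each row shifts and turns the commanded pose from where the row before left it, along the tool's axes as they then stand; what a row does not reach is not made up. A row lasts 1/12 s, in which the tool goes at most 41.7 mm and 7.16 degrees, less where a joint would pass 70% of its speed; a pose out of reach is approached as far as the arm can. A call is refused whole if a number of a shift passes 4.17 or a number of a turn 7.16, either way. A call with a gripper value outside its range is refused whole. The fingers move at their own pace and stop on an object; "newtons" is the grip in N (left out, the last holds). Time passes only in rows, so rows that do not move let the fingers close, or fill a call up. It gives the time, the measured TCP pose, the force and the opening at its end, in the units of the state.
- status.observe(): the state, without advancing time (a new reading comes with each control period).
- imaging.get_image(name): name is "scene" or "top" or "wrist"; returns the picture (480x640x3 uint8, red, green, blue); there is no depth.
- imaging.camera_model(name): a dict with "K" (3x3 intrinsics, pixels), "position" and "rotation" of the camera in the world; the wrist camera has in their place "tool_from_camera" (4x4, takes a point from camera to tool coordinates, whose origin is the TCP and whose axes are the tool frame's). Camera axes: x right, y down, z forward; pixel columns grow to the right and rows downward; lengths in m; the calibration is good to about 2 mm. A picture is of the moment at which its call begins: read the wrist's pose just before it. camera_model takes no time and is no camera call.
- job.close_job(): hands the job in, once; it reports no verdict.
The state is a dict: "time_s": time; "q": joint angles; "qvel": joint speeds; "joint_efforts": joint torques, N m; "position": TCP position; "tool_rot": TCP orientation; "ft_force": force on the tool from outside, world axes, zero at the start; "wrist_torque": the same for the moment, N m; "grip_width": finger opening in m.
Only numpy, scipy, OpenCV 4.12 (cv2) and the standard library are available. Lean on these libraries where they do the work, as an engineer would, in place of code of your own. Each camera call takes 0.05 s, during which the arm holds its last target.

TASK

Set the large solder reel down upright in the middle of the feeder's round platter, without dropping it, and let go of it. Then take the upright roller on the feeder's sprung arm, swing the arm away from the platter all the way to its stop and keep holding it there, ready for threading the wire: the program finishes while holding the arm by its roller against the stop. Leave the other things on the bench where they are.

Things in the scene. Friction and masses are not known exactly. Their poses are not given: they have to be found in the camera images.
- solder_reel: Reel of solder wire standing on end on the bench: a solid spool with two flat round flanges 62 mm across, 55 mm tall, about 0.3 to 0.55 kg. Origin at the centre of its underside, z up. It is the only large reel; take it from above across its 62 mm flanges.
- feeder: Solder feeder, screwed down: flat aluminium base plate, 160 mm along its own x and 300 mm along its own y, plate top 11 mm above the bench. Origin on the bench under the middle of the plate, z up. It carries the round platter near its +y end and the sprung arm on its -y half. The spring housing and hub of the arm, 48 mm across, stand on it 46 mm high; two fixed stop posts 9 mm thick reach 41 mm above the bench, one on either side of the arm's travel, 55 mm from the pivot.
- platter (a point): Centre of the top face of the round platter, a dark flat steel disc 86 mm across with a thin bright ring, 67 mm across, marked round the reel's place. Fixed on the feeder at (0, 90) mm in its frame; its top is 16 mm above the bench.
- tension_arm (a joint): Turn of the tension arm about its vertical pivot: 0 at rest on the first stop post, 1.10 rad when fully wound against the other one; it grows counter-clockwise seen from above, which carries the roller away from the platter. A spring always drives it back to 0: about 2.7 N at the roller at rest, 6 N at the stop. Let go, it swings back.
- pivot_axis (a point): Point on the arm's vertical pivot axis, at the height of the arm's upper side (36 mm above the bench), at (45, -30) mm in the feeder's frame. At rest the steel arm (14 mm wide, 6 mm thick, 30 to 36 mm above the bench) points from it along the feeder's -x; the roller's axis is 100 mm from it.
- idler_roller: Upright grey roller at the free end of the tension arm, graspable from above: 16 mm thick with 20 mm rims at its ends, 50 mm tall, from 36 to 86 mm above the bench. Origin at the centre of its underside, z up. It travels with the arm and also spins freely about its own upright axis.
- battery_pack: Bystander: small sealed battery, box 35 x 50 x 54 mm; origin at the centre of its underside.
- flux_tin: Bystander: flat round closed tin, 57 mm across, 20 mm tall; origin at the centre of its underside.
- power_adapter: Bystander: black plug-in power adapter, 94 x 50 x 32 mm, prongs at one end; origin under its centre.
- wick_reel: Bystander: small flat reel of desoldering braid, 36 mm across, 12 mm tall; origin at the centre of its underside.
There are look-alikes about, which are no part of the job. There is more than one size of the solder_reel; the job needs the middle-sized.

How it is judged:
By the outcome, as a careful person would: the job done as asked, in the order asked, and still so for the second after the job is handed in, while the arm keeps its last pose, push and grip.
It also fails if it takes over 51 s, if anything falls off the work surface, if the arm or the gripper's body presses on something with over 40 N, if the wrist force passes 120 N, or if a joint passes its speed limit or range.

## Working session

There is one attempt and no reset: what is moved stays moved. The work goes in short steps, Python scripts to look and compute and a tool call to move; the robot and the scene stay as the last step left them, time stands still between calls to the robot, and variables do not carry over. Pictures are saved under pics/ and viewed, and the job is handed in when it is done.

Besides the shell and the picture viewer there is one more tool, called after "Call:" in YAML: its name, and indented under it one key for each argument. jog_arm: Moves the arm, as the interface text tells. Its arguments: {"type":"object","properties":{"rows":{"type":"array"},"newtons":{"type":"number"}},"required":["rows"]}

```bash
mkdir -p pics; python3 - <<'E'
from rig import status, imaging
import cv2, numpy as np
np.set_printoptions(precision=4,suppress=True)
s=status.observe()
for k,v in s.items(): print(k,np.array(v))
for n in ["scene","top","wrist"]:
    im=imaging.get_image(n); cv2.imwrite(f"pics/{n}0.png",im[:,:,::-1]); np.save(f"pics/{n}0.npy",im)
    m=imaging.camera_model(n)
    for k,v in m.items(): print(n,k,np.array(v).tolist())
E
```

```text
time_s 0.0
q [-88.3675  21.8399  74.387   -0.0003  83.8585 -12.3345]
qvel [ 0.0144  0.1013  0.029   0.0712 -0.0996  0.0504]
joint_efforts [ -0.0001 -44.8461 -23.1277  -0.0002   0.0047  -0.    ]
position [ 0.1327 -0.5334  0.2307]
tool_rot [[-0.9704 -0.      0.2414]
 [-0.2414  0.0015 -0.9704]
 [-0.0003 -1.     -0.0015]]
ft_force [-0.5609  0.0147  0.1742]
wrist_torque [0.0196 0.047  0.0079]
grip_width 0.08529396008160044
scene K [[482.5000661087587, 0.0, 321.1487294296263], [0.0, 482.5000661087587, 241.98884282006222], [0.0, 0.0, 1.0]]
scene position [-0.34063497040007845, 0.6217623710309844, 0.5494438716222397]
scene rotation [[-0.5834107226967322, -0.33532377922960505, 0.7397228479137655], [-0.812169103103963, 0.2449565845330643, -0.5295069590262248], [-0.0036437076969780733, -0.909700079574071, -0.41524991103809783]]
top K [[471.62254468964466, 0.0, 322.1827873264456], [0.0, 471.62254468964466, 243.3119457534686], [0.0, 0.0, 1.0]]
top position [0.3955796780554208, -0.010571172453424297, 1.4920749263271946]
top rotation [[-0.021690641124937543, -0.9967615499153732, 0.07743338232243273], [-0.9996314489794431, 0.022887241570347754, 0.014599328222880651], [-0.01632428555398436, -0.077088175381205, -0.9968906313721423]]
wrist K [[377.52791342643116, 0.0, 313.10896744983586], [0.0, 377.52791342643116, 241.708760645643], [0.0, 0.0, 1.0]]
wrist tool_from_camera [[0.0007696544843884896, 0.9563722448449781, 0.2921498535377872, -0.0750731340662013], [-5.1147598741643034e-05, -0.2921499020372464, 0.9563725383570724, -0.14252583511823247], [0.9999997025079039, -0.0007510191763736812, -0.00017593833838965117, -0.001673940342090452], [0.0, 0.0, 0.0, 1.0]]
```

View pics/scene0.png

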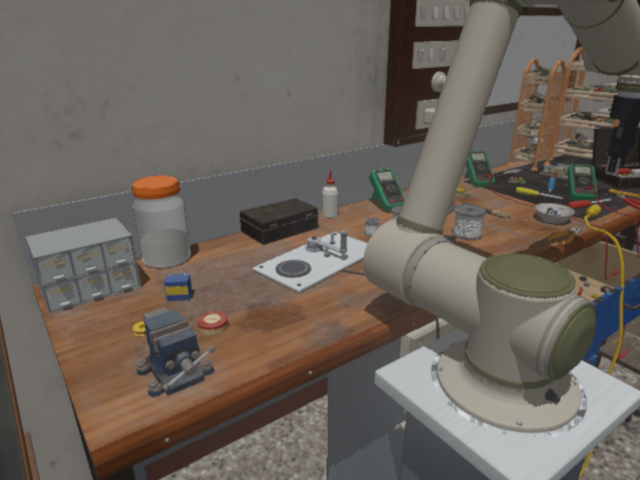

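View pics/top0.png

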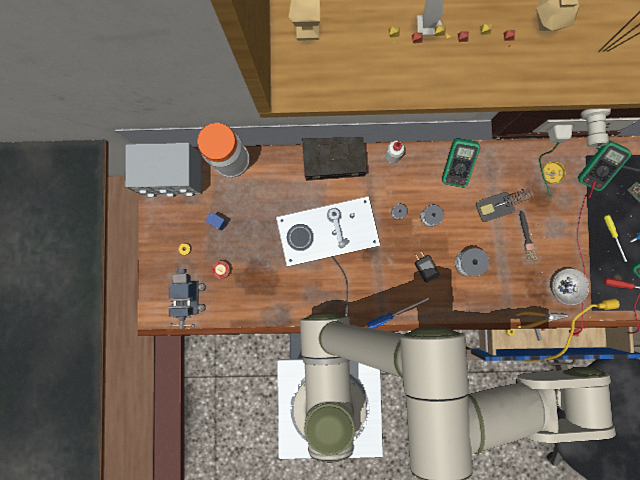

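View pics/wrist0.png

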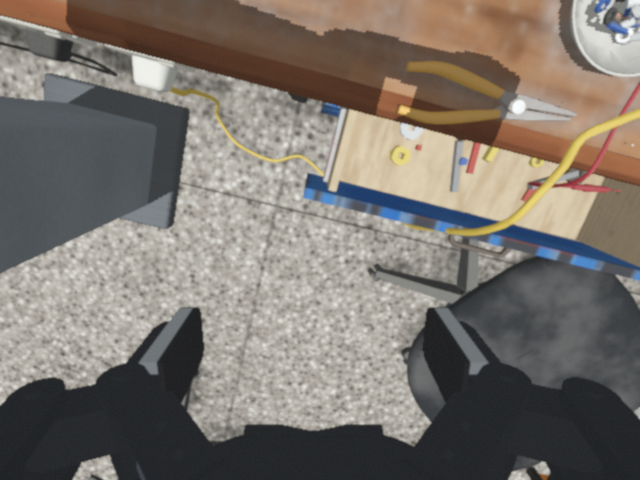

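```bash
cat > h.py <<'E'
from rig import status, imaging
import numpy as np, cv2
np.set_printoptions(precision=4,suppress=True)
def ray(n,uv,z,pose=None):
    m=imaging.camera_model(n); K=np.array(m["K"])
    if n=="wrist":
        T=np.array(m["tool_from_camera"]); p,R=pose
        C=R@T[:3,3]+p; Rc=R@T[:3,:3]
    else: C=np.array(m["position"]); Rc=np.array(m["rotation"])
    uv=np.atleast_2d(np.array(uv,float))
    d=(np.linalg.inv(K)@np.c_[uv,np.ones(len(uv))].T).T@Rc.T
    return C+d*((z-C[2])/d[:,2])[:,None]
E
python3 - <<'E'
import numpy as np,cv2
im=np.load("pics/top0.npy")[:,:,::-1]
a=cv2.resize(im[185:285,270:390],(720,600),interpolation=cv2.INTER_CUBIC); cv2.imwrite("pics/c1.png",a)
a=cv2.resize(im[190:290,380:500],(720,600),interpolation=cv2.INTER_CUBIC); cv2.imwrite("pics/c2.png",a)
im=np.load("pics/scene0.npy")[:,:,::-1]
a=cv2.resize(im[190:290,250:400],(780,520),interpolation=cv2.INTER_CUBIC); cv2.imwrite("pics/c3.png",a)
E
```

```text
(no output)
```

View pics/c1.png

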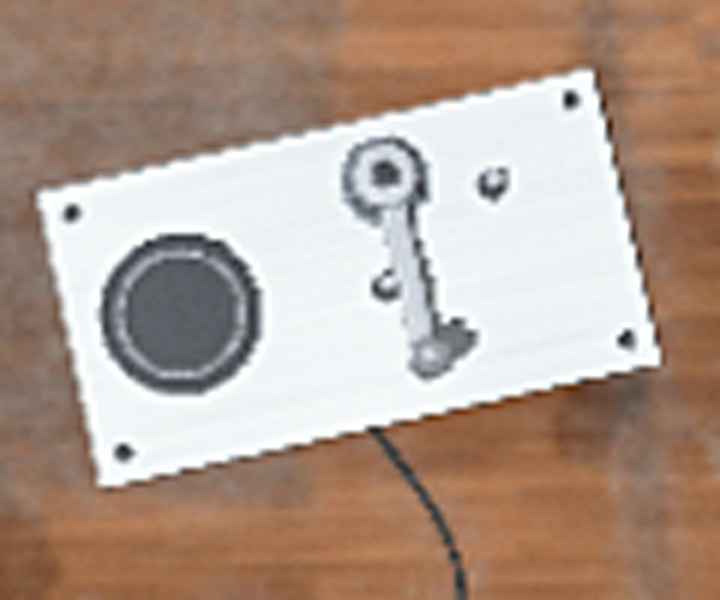

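View pics/c2.png

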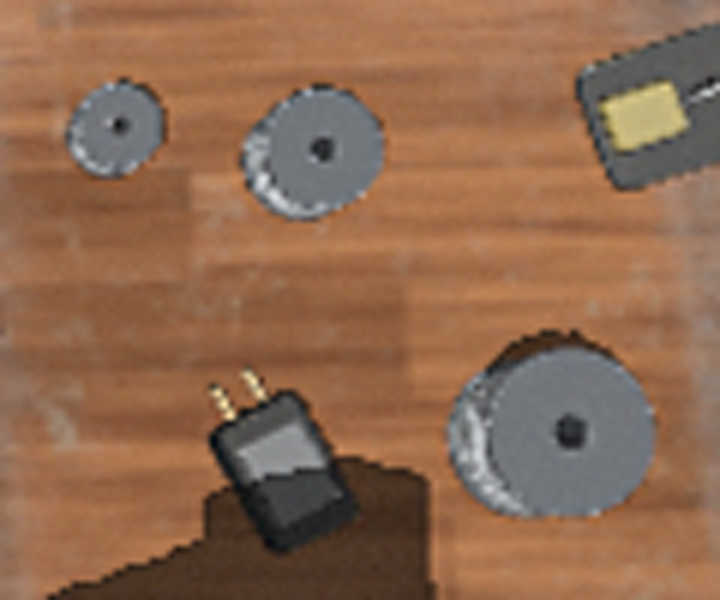

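View pics/c3.png

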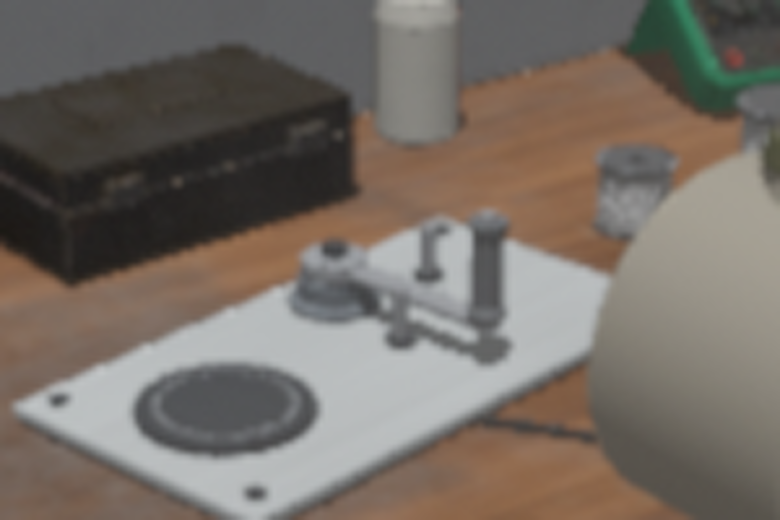

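The middle-sized reel, at about (433,215) in "top", has a disc about 62 mm across. The feeder plate is centred at about (328,231), with its platter at the left (300,237). The roller is at (341,244).

```bash
python3 - <<'E'
from h import *
im=np.load("pics/top0.npy")
f=lambda X,Y,ox,oy:((X+.5)/6-.5+ox,(Y+.5)/6-.5+oy)
# plate
g=im.min(axis=2); m=(g>195).astype(np.uint8); m[:, :270]=0; m[:,390:]=0; m[:185]=0; m[285:]=0
c=max(cv2.findContours(m,0,1)[0],key=cv2.contourArea); r=cv2.minAreaRect(cv2.convexHull(c)); B=cv2.boxPoints(r)
P=ray("top",B,0.011); print("corners",P, "centre",P.mean(0)); print([np.linalg.norm(P[i]-P[i-1]) for i in range(4)])
# platter
pm=((im.max(axis=2)<140)&(np.ptp(im,axis=2)<25)).astype(np.uint8); q=np.zeros_like(pm); q[222:252,285:316]=pm[222:252,285:316]
c=max(cv2.findContours(q,0,1)[0],key=cv2.contourArea); e=cv2.fitEllipse(c); print("platter",e,ray("top",[e[0]],.016))
print("hub",ray("top",[f(384,173,270,185)],.046),"roller",ray("top",[f(431,357,270,185)],.086))
# reel
for nm,(X,Y),z in [("reelhole",(321,149),.055)]:
    print(nm,f(X,Y,380,190),ray("top",[f(X,Y,380,190)],z))
L=[f(258,149,380,190),f(384,149,380,190)]; 
p=ray("top",[f(384,149,380,190),f(321,86,380,190)],.055);print("right,top edges",p)
s=ray("top",[f(118,124,380,190)],.03);print("small",s); print("big",ray("top",[f(571,432,380,190)],.08))
E
```

```text
corners [[ 0.5976  0.1582  0.011 ]
 [ 0.6575 -0.1388  0.011 ]
 [ 0.5015 -0.1688  0.011 ]
 [ 0.4421  0.1257  0.011 ]] centre [ 0.5497 -0.0059  0.011 ]
[np.float64(0.1588046333126077), np.float64(0.3029463076524037), np.float64(0.15884037795542885), np.float64(0.3004100368398394)]
platter ((299.6226501464844, 236.75152587890625), (25.473539352416992, 25.658367156982422), 13.086575508117676) [[0.5326 0.0815 0.016 ]]
hub [[ 0.5997 -0.0266  0.046 ]] roller [[ 0.5012 -0.0474  0.086 ]]
reelhole (433.0833333333333, 214.41666666666666) [[ 0.5881 -0.3307  0.055 ]]
right,top edges [[ 0.5873 -0.3627  0.055 ]
 [ 0.6205 -0.332   0.055 ]]
small [[ 0.607  -0.2317  0.03  ]]
big [[ 0.4403 -0.4431  0.08  ]]
```

Call:
jog_arm:
  rows:
    - {"hand":1,"dx":-3.8,"dz":-0.7}
    - {"hand":1,"dx":-3.8,"dz":-0.7}
    - {"hand":1,"dx":-3.8,"dz":-0.7}
    - {"hand":1,"dx":-3.8,"dz":-0.7}
    - {"hand":1,"dx":-3.8,"dz":-0.7}
  newtons: 60

```text
invalid input at $.rows[0]: expected keys hand, dx, dy, dz, ax, ay, az
```

Call:
jog_arm:
  rows:
    - {"hand":1,"dx":-3.8,"dz":-0.7}
    - {"hand":1,"dx":-3.8,"dz":-0.7}
    - {"hand":1,"dx":-3.8,"dz":-0.7}
    - {"hand":1,"dx":-3.8,"dz":-0.7}
    - {"hand":1,"dx":-3.8,"dz":-0.7}

```text
invalid input at $.rows[0]: expected keys hand, dx, dy, dz, ax, ay, az
```

Call:
jog_arm:
  rows:
    - {"hand":1,"dx":-3.8,"dz":-0.7}
    - {"hand":1,"dx":-3.8,"dz":-0.7}
    - {"hand":1,"dx":-3.5,"dz":-0.3}
    - {"hand":1,"ay":-6}
    - {"hand":1,"ay":-6}

```text
invalid input at $.rows[0]: expected keys hand, dx, dy, dz, ax, ay, az
```

Call:
jog_arm:
  rows:
    - {"hand":1,"ay":-6}
    - {"hand":1,"ay":-6}
    - {"hand":1,"ay":-5}
    - {"hand":1}
    - {"hand":1}

```text
invalid input at $.rows[0]: expected keys hand, dx, dy, dz, ax, ay, az
```

Call:
jog_arm:
  rows:
    - {"hand":1,"dx":-3.8,"dy":0,"dz":-0.7,"ax":0,"ay":0,"az":0}
    - {"hand":1,"dx":-3.8,"dy":0,"dz":-0.7,"ax":0,"ay":0,"az":0}
    - {"hand":1,"dx":-3.8,"dy":0,"dz":-0.7,"ax":0,"ay":0,"az":0}
    - {"hand":1,"dx":-3.8,"dy":0,"dz":-0.7,"ax":0,"ay":0,"az":0}
    - {"hand":1,"dx":-3.8,"dy":0,"dz":-0.7,"ax":0,"ay":0,"az":0}
  newtons: 60

```text
time_s: 0.57
position: [0.3101, -0.4528, 0.2312]
tool_rot: [[-0.971, -0.0, 0.241], [-0.241, 0.0, -0.971], [0.0, -1.0, -0.0]]
ft_force: [-0.8, -1.3, -0.2]
grip_width: 0.0855
```

Call:
jog_arm:
  rows:
    - {"hand":1,"dx":-3.8,"dy":0,"dz":-0.7,"ax":0,"ay":0,"az":0}
    - {"hand":1,"dx":-3.8,"dy":0,"dz":-0.7,"ax":0,"ay":0,"az":0}
    - {"hand":1,"dx":-3.8,"dy":0,"dz":-0.7,"ax":0,"ay":0,"az":0}
    - {"hand":1,"dx":-3.8,"dy":0,"dz":-0.7,"ax":0,"ay":0,"az":0}
    - {"hand":1,"dx":-3.8,"dy":0,"dz":-0.7,"ax":0,"ay":0,"az":0}

```text
time_s: 0.98
position: [0.4862, -0.3728, 0.2311]
tool_rot: [[-0.97, -0.0, 0.241], [-0.241, 0.0, -0.97], [0.0, -1.0, -0.0]]
ft_force: [0.8, -1.2, -0.1]
grip_width: 0.0853
```

Call:
jog_arm:
  rows:
    - {"hand":1,"dx":-3.8,"dy":0,"dz":-0.7,"ax":0,"ay":0,"az":0}
    - {"hand":1,"dx":-3.8,"dy":0,"dz":-0.7,"ax":0,"ay":0,"az":0}
    - {"hand":1,"dx":-3.5,"dy":0,"dz":-0.3,"ax":0,"ay":0,"az":0}
    - {"hand":1,"dx":0,"dy":0,"dz":0,"ax":0,"ay":-6,"az":0}
    - {"hand":1,"dx":0,"dy":0,"dz":0,"ax":0,"ay":-6,"az":0}

```text
time_s: 1.4
position: [0.5898, -0.3293, 0.23]
tool_rot: [[-0.896, -0.001, 0.445], [-0.445, 0.001, -0.896], [0.001, -1.0, -0.001]]
ft_force: [-0.4, -1.0, 0.2]
grip_width: 0.0852
```

Call:
jog_arm:
  rows:
    - {"hand":1,"dx":0,"dy":0,"dz":0,"ax":0,"ay":-6,"az":0}
    - {"hand":1,"dx":0,"dy":0,"dz":0,"ax":0,"ay":-6,"az":0}
    - {"hand":1,"dx":0,"dy":0,"dz":0,"ax":0,"ay":-5,"az":0}
    - {"hand":1,"dx":0,"dy":0,"dz":0,"ax":0,"ay":0,"az":0}
    - {"hand":1,"dx":0,"dy":0,"dz":0,"ax":0,"ay":0,"az":0}

```text
time_s: 1.82
position: [0.5882, -0.3307, 0.231]
tool_rot: [[-0.734, -0.0, 0.68], [-0.68, 0.0, -0.734], [0.0, -1.0, -0.001]]
ft_force: [0.2, 1.0, 0.3]
grip_width: 0.0854
```

```bash
cat >> h.py <<'E'
def shot(name):
    s=status.observe(); im=imaging.get_image("wrist"); cv2.imwrite(f"pics/{name}.png",im[:,:,::-1]); np.save(f"pics/{name}.npy",im)
    p,R=np.array(s["position"]),np.array(s["tool_rot"]); np.savez(f"pics/{name}_p.npz",p=p,R=R); return im,(p,R),s
def load(name):
    z=np.load(f"pics/{name}_p.npz"); return np.load(f"pics/{name}.npy"),(z["p"],z["R"])
def tool(dw,R): return np.array(R).T@np.array(dw)*100
E
python3 - <<'E'
from h import *
im,po,s=shot("w1"); print(s["q"],po)
E
```

```text
[-39.3763  35.0211  51.4888   0.0027  93.5236   7.808 ] (array([ 0.5882, -0.3307,  0.231 ]), array([[-0.7335, -0.0004,  0.6796],
       [-0.6796,  0.0004, -0.7335],
       [ 0.    , -1.    , -0.0006]]))
```

View pics/w1.png

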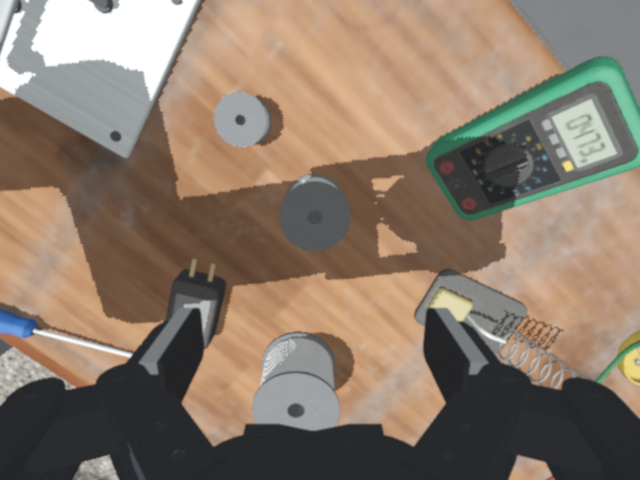

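```bash
python3 - <<'E'
from h import *
im,po=load("w1")
g=im.astype(int); m=((np.ptp(g,axis=2)<14)&(g.max(2)<105)&(g.max(2)>40)).astype(np.uint8)
q=np.zeros_like(m); q[165:265,265:365]=m[165:265,265:365]
q=cv2.morphologyEx(q,cv2.MORPH_OPEN,np.ones((3,3)))
c=max(cv2.findContours(q,0,1)[0],key=cv2.contourArea); e=cv2.minEnclosingCircle(c); x=cv2.fitEllipse(c); print(e,x)
print("centre",ray("wrist",[x[0],e[0],(315,216.5)],.055,po))
for uv in [(x[0][0]-x[1][0]/2,x[0][1]),(x[0][0]+x[1][0]/2,x[0][1])]: print(ray("wrist",[uv],.055,po))
# others: grip area
E
```

```text
((314.0, 213.76229858398438), 36.622779846191406) ((314.331787109375, 215.4904022216797), (68.68488311767578, 70.21255493164062), 94.28772735595703)
centre [[ 0.5896 -0.329   0.055 ]
 [ 0.5905 -0.3278  0.055 ]
 [ 0.5893 -0.3301  0.055 ]]
[[ 0.5695 -0.3073  0.055 ]]
[[ 0.6098 -0.3508  0.055 ]]
```

Call:
jog_arm:
  rows:
    - {"hand":1,"dx":-0.1,"dy":3.6,"dz":0,"ax":0,"ay":0,"az":0}
    - {"hand":1,"dx":0,"dy":3.6,"dz":0,"ax":0,"ay":0,"az":0}
    - {"hand":1,"dx":0,"dy":3.6,"dz":0,"ax":0,"ay":0,"az":0}
    - {"hand":1,"dx":0,"dy":3.0,"dz":0,"ax":0,"ay":0,"az":0}
    - {"hand":1,"dx":0,"dy":1.0,"dz":0,"ax":0,"ay":0,"az":0}

```text
time_s: 2.28
position: [0.5872, -0.3288, 0.0783]
tool_rot: [[-0.733, -0.006, 0.68], [-0.68, 0.005, -0.733], [0.001, -1.0, -0.008]]
ft_force: [-0.6, 0.6, 0.2]
grip_width: 0.0855
```

```bash
python3 - <<'E'
from h import *
im,po,s=shot("w2"); print(po[0],s["ft_force"])
E
```

```text
[ 0.5872 -0.3288  0.0783] [-0.5659  0.6439  0.1724]
```

View pics/w2.png

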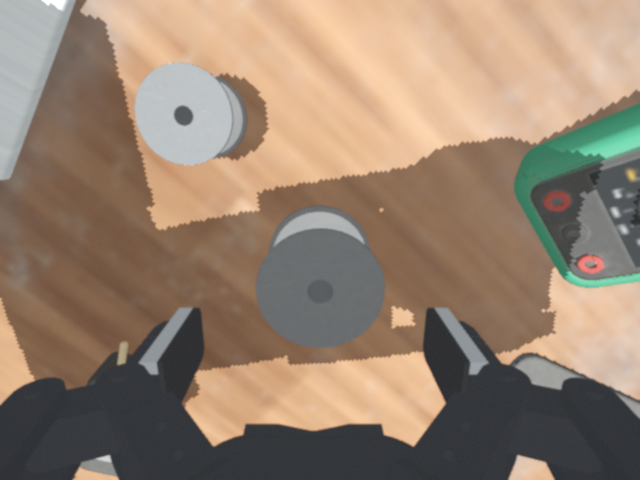

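```bash
python3 - <<'E'
from h import *
im,po=load("w2")
p=ray("wrist",[(320.5,288),(320,291)],.055,po); print(p, tool(p[0]-po[0],po[1]))
E
```

```text
[[ 0.5901 -0.3289  0.055 ]
 [ 0.5888 -0.3298  0.055 ]] [-0.2071  2.327   0.2275]
```

Call:
jog_arm:
  rows:
    - {"hand":1,"dx":0,"dy":2.0,"dz":0,"ax":0,"ay":0,"az":0}
    - {"hand":1,"dx":0,"dy":2.0,"dz":0,"ax":0,"ay":0,"az":0}
    - {"hand":1,"dx":0,"dy":2.0,"dz":0,"ax":0,"ay":0,"az":0}
    - {"hand":1,"dx":0,"dy":1.4,"dz":0,"ax":0,"ay":0,"az":0}
    - {"hand":1,"dx":0,"dy":0,"dz":0,"ax":0,"ay":0,"az":0}

```text
time_s: 2.75
position: [0.5887, -0.3299, 0.0083]
tool_rot: [[-0.733, -0.002, 0.681], [-0.681, 0.001, -0.733], [0.0, -1.0, -0.002]]
ft_force: [0.4, -0.2, 0.1]
grip_width: 0.0852
```

Call:
jog_arm:
  rows:
    - {"hand":0,"dx":0,"dy":0,"dz":0.05,"ax":0,"ay":0,"az":0}
    - {"hand":0,"dx":0,"dy":0,"dz":0,"ax":0,"ay":0,"az":0}
    - {"hand":0,"dx":0,"dy":0,"dz":0,"ax":0,"ay":0,"az":0}
    - {"hand":0,"dx":0,"dy":0,"dz":0,"ax":0,"ay":0,"az":0}
    - {"hand":0,"dx":0,"dy":0,"dz":0,"ax":0,"ay":0,"az":0}
  newtons: 60

```text
time_s: 3.17
position: [0.5902, -0.3311, 0.012]
tool_rot: [[-0.732, 0.003, 0.681], [-0.681, -0.002, -0.732], [-0.001, -1.0, 0.004]]
ft_force: [-0.4, 0.0, 6.3]
grip_width: 0.061
```

Call:
jog_arm:
  rows:
    - {"hand":0,"dx":0,"dy":0,"dz":0,"ax":0,"ay":0,"az":0}
    - {"hand":0,"dx":0,"dy":0,"dz":0,"ax":0,"ay":0,"az":0}
    - {"hand":0,"dx":0,"dy":-0.2,"dz":0,"ax":0,"ay":0,"az":0}
    - {"hand":0,"dx":0,"dy":-0.5,"dz":0,"ax":0,"ay":0,"az":0}
    - {"hand":0,"dx":0,"dy":-0.8,"dz":0,"ax":0,"ay":0,"az":0}

```text
time_s: 3.58
position: [0.5889, -0.3301, 0.0242]
tool_rot: [[-0.732, -0.001, 0.682], [-0.682, 0.001, -0.732], [0.0, -1.0, -0.002]]
ft_force: [-0.3, -0.6, -4.2]
grip_width: 0.0606
```

Call:
jog_arm:
  rows:
    - {"hand":0,"dx":0,"dy":-1.6,"dz":0,"ax":0,"ay":0,"az":0}
    - {"hand":0,"dx":0,"dy":-3,"dz":0,"ax":0,"ay":0,"az":0}
    - {"hand":0,"dx":0,"dy":-3,"dz":0,"ax":0,"ay":0,"az":0}
    - {"hand":0,"dx":0,"dy":-3,"dz":0,"ax":0,"ay":0,"az":0}
    - {"hand":0,"dx":-0.8,"dy":-1.4,"dz":-1.1,"ax":0,"ay":0,"az":0}

```text
time_s: 4.0
position: [0.5885, -0.3195, 0.1493]
tool_rot: [[-0.733, 0.005, 0.68], [-0.68, -0.005, -0.733], [-0.0, -1.0, 0.007]]
ft_force: [0.3, -0.2, -3.6]
grip_width: 0.0608
```

Call:
jog_arm:
  rows:
    - {"hand":0,"dx":-1.6,"dy":0,"dz":-2.2,"ax":0,"ay":0,"az":0}
    - {"hand":0,"dx":-1.9,"dy":0,"dz":-2.7,"ax":0,"ay":0,"az":0}
    - {"hand":0,"dx":-1.9,"dy":0,"dz":-2.7,"ax":0,"ay":0,"az":0}
    - {"hand":0,"dx":-1.9,"dy":0,"dz":-2.7,"ax":0,"ay":0,"az":0}
    - {"hand":0,"dx":-1.9,"dy":0,"dz":-2.7,"ax":0,"ay":0,"az":0}

```text
time_s: 4.42
position: [0.5658, -0.1576, 0.1451]
tool_rot: [[-0.732, 0.0, 0.681], [-0.681, -0.0, -0.732], [-0.0, -1.0, 0.0]]
ft_force: [0.0, 0.2, -4.4]
grip_width: 0.0609
```

Call:
jog_arm:
  rows:
    - {"hand":0,"dx":-1.9,"dy":0,"dz":-2.7,"ax":0,"ay":0,"az":0}
    - {"hand":0,"dx":-1.9,"dy":0,"dz":-2.7,"ax":0,"ay":0,"az":0}
    - {"hand":0,"dx":-1.9,"dy":0,"dz":-2.7,"ax":0,"ay":0,"az":0}
    - {"hand":0,"dx":-1.6,"dy":0,"dz":-2.2,"ax":0,"ay":0,"az":0}
    - {"hand":0,"dx":-0.7,"dy":0,"dz":-1.2,"ax":0,"ay":0,"az":0}

```text
time_s: 4.83
position: [0.5458, -0.0175, 0.1451]
tool_rot: [[-0.73, 0.0, 0.683], [-0.683, 0.001, -0.73], [-0.001, -1.0, -0.0]]
ft_force: [0.3, 0.6, -3.9]
grip_width: 0.0606
```

Call:
jog_arm:
  rows:
    - {"hand":0,"dx":0,"dy":0,"dz":0,"ax":0,"ay":0,"az":0}
    - {"hand":0,"dx":0,"dy":0,"dz":0,"ax":0,"ay":0,"az":0}
    - {"hand":0,"dx":0,"dy":0,"dz":0,"ax":0,"ay":0,"az":0}
    - {"hand":0,"dx":0,"dy":0,"dz":0,"ax":0,"ay":0,"az":0}
    - {"hand":0,"dx":0,"dy":0,"dz":0,"ax":0,"ay":0,"az":0}

```text
time_s: 5.25
position: [0.5467, -0.0215, 0.1443]
tool_rot: [[-0.733, 0.0, 0.681], [-0.681, -0.0, -0.733], [0.0, -1.0, 0.0]]
ft_force: [-0.1, -0.8, -4.5]
grip_width: 0.0608
```

```bash
python3 - <<'E'
from h import *
im,po,s=shot("w3"); print(po[0],s["ft_force"],s["q"],s["grip_width"])
im=imaging.get_image("scene"); cv2.imwrite("pics/s3.png",cv2.resize(im[150:330,220:460,::-1],(800,600)))
E
```

```text
[ 0.5467 -0.0215  0.1443] [-0.145  -0.7578 -4.535 ] [-14.6504  26.0353  82.8335  -0.0078  71.1266  32.465 ] 0.06076987923107729
```

View pics/w3.png

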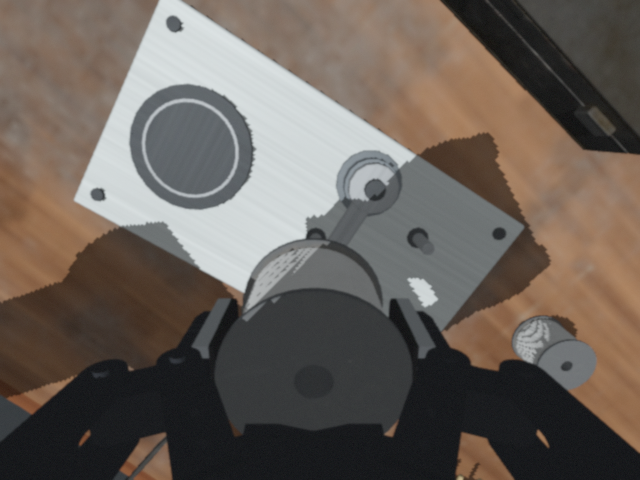

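View pics/s3.png

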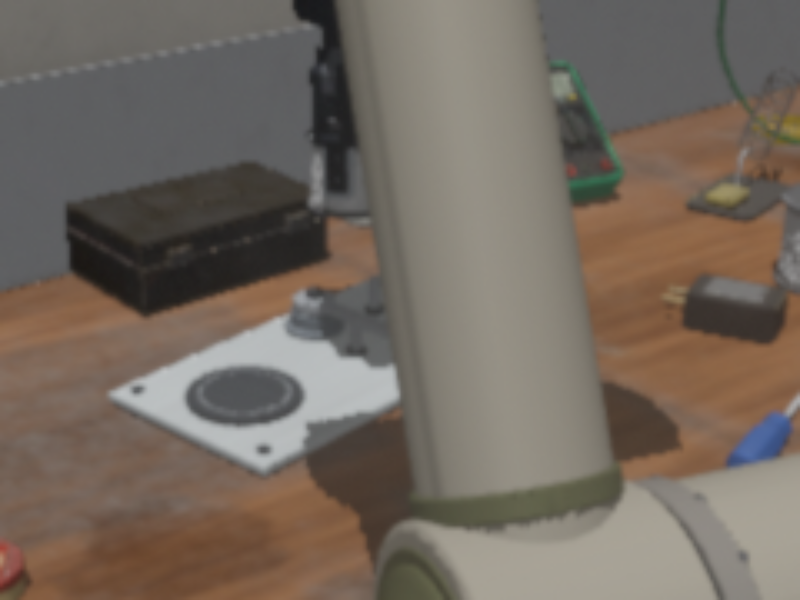

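```bash
python3 - <<'E'
from h import *
im,po=load("w3")
g=im.astype(int); m=((g.max(2)<135)).astype(np.uint8)
q=np.zeros_like(m); q[70:215,120:262]=m[70:215,120:262]
c=max(cv2.findContours(q,0,1)[0],key=cv2.contourArea); x=cv2.fitEllipse(cv2.convexHull(c)); print(x)
t=np.linspace(0,2*np.pi,200); 
pl=ray("wrist",[x[0],(191.5,147.5)],.016,po); print("platter",pl, np.linalg.norm(ray("wrist",[(131,147)],.016,po)-ray("wrist",[(253,147)],.016,po)))
print("pivot",ray("wrist",[(374.5,188)],.046,po))
for dz in (.012,.008): 
  r=ray("wrist",[(314,382)],po[0][2]-dz+.055,po); print("reel in hand",r, r-po[0], np.linalg.norm(ray("wrist",[(215,375)],r[0,2],po)-ray("wrist",[(412,375)],r[0,2],po)))
# bottom/top of reel from scene if visible
E
```

```text
((191.72793579101562, 146.3158721923828), (118.49874114990234, 129.39605712890625), 135.14756774902344)
platter [[0.5343 0.0839 0.016 ]
 [0.5335 0.0835 0.016 ]] 0.08497664743462263
pivot [[ 0.6005 -0.0235  0.046 ]]
reel in hand [[ 0.5459 -0.0209  0.1873]] [[-0.0008  0.0006  0.043 ]] 0.06087139465698004
reel in hand [[ 0.5481 -0.0188  0.1913]] [[0.0014 0.0027 0.047 ]] 0.05842486237876804
```

Call:
jog_arm:
  rows:
    - {"hand":0,"dx":0.7,"dy":0,"dz":-1.5,"ax":0,"ay":0,"az":0}
    - {"hand":0,"dx":1.2,"dy":0,"dz":-2.8,"ax":0,"ay":0,"az":0}
    - {"hand":0,"dx":1.2,"dy":0,"dz":-2.8,"ax":0,"ay":0,"az":0}
    - {"hand":0,"dx":0.8,"dy":0,"dz":-1.5,"ax":0,"ay":0,"az":0}
    - {"hand":0,"dx":0,"dy":0,"dz":0,"ax":0,"ay":0,"az":0}

```text
time_s: 5.77
position: [0.4563, 0.017, 0.1444]
tool_rot: [[-0.731, -0.003, 0.682], [-0.682, 0.001, -0.731], [0.001, -1.0, -0.002]]
ft_force: [-0.3, 0.5, -4.7]
grip_width: 0.0607
```

Call:
jog_arm:
  rows:
    - {"hand":0,"dx":0,"dy":0,"dz":0,"ax":0,"ay":0,"az":0}
    - {"hand":0,"dx":0,"dy":0,"dz":0,"ax":0,"ay":0,"az":0}
    - {"hand":0,"dx":0,"dy":0,"dz":0,"ax":0,"ay":0,"az":0}
    - {"hand":0,"dx":0,"dy":0,"dz":0,"ax":0,"ay":0,"az":0}
    - {"hand":0,"dx":0,"dy":0,"dz":0,"ax":0,"ay":0,"az":0}

```text
time_s: 6.18
position: [0.4598, 0.0156, 0.1442]
tool_rot: [[-0.732, -0.0, 0.681], [-0.681, -0.0, -0.732], [0.0, -1.0, -0.0]]
ft_force: [-0.3, -0.8, -5.0]
grip_width: 0.0605
```

```bash
python3 - <<'E'
from h import *
im,po,s=shot("w4"); print(po[0],s["ft_force"],s["q"],s["grip_width"])
im=imaging.get_image("scene"); cv2.imwrite("pics/s4.png",cv2.resize(im[150:330,220:460,::-1],(800,600)));np.save("pics/s4.npy",im)
E
```

```text
[0.4598 0.0156 0.1442] [-0.2947 -0.8408 -4.9945] [-12.85    18.2118  96.1688  -0.0012  65.6227  34.2013] 0.06045146289352567
```

View pics/w4.png

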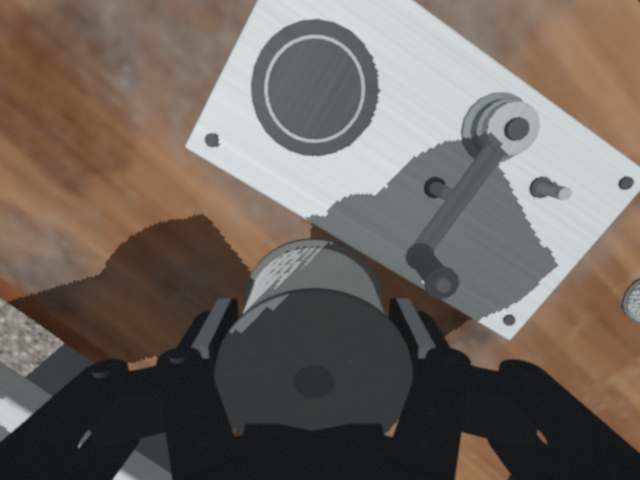

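View pics/s4.png

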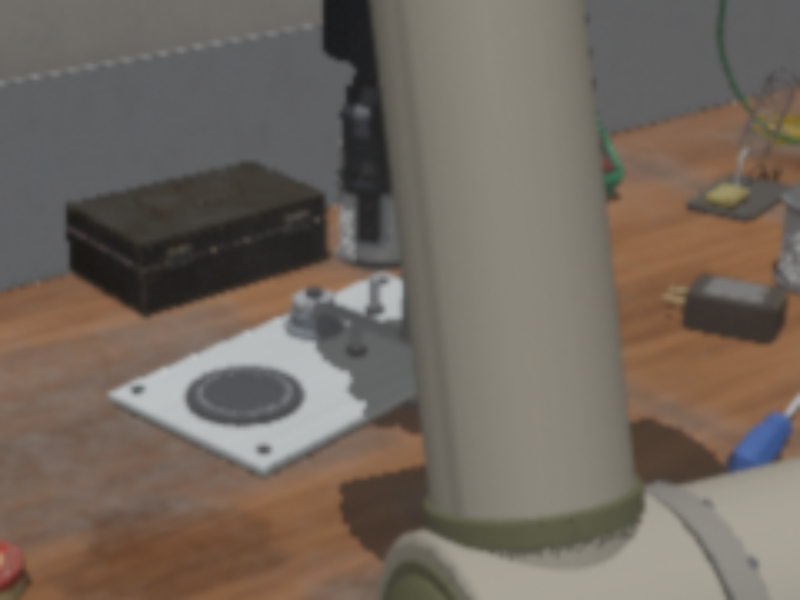

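```bash
python3 - <<'E'
from h import *
im,po=load("w4")
g=im.astype(int); m=((g.max(2)<135)).astype(np.uint8)
q=np.zeros_like(m); q[10:165,240:390]=m[10:165,240:390]
c=max(cv2.findContours(q,0,1)[0],key=cv2.contourArea); x=cv2.fitEllipse(cv2.convexHull(c)); print(x, cv2.boundingRect(c))
print("platter",ray("wrist",[x[0],(314,88.5)],.016,po))
print("hub",ray("wrist",[(516.5,128)],.046,po),"roller",ray("wrist",[(439.5,283)],.086,po))
s=np.load("pics/s4.npy").astype(int); m=((s.max(2)<125)&(np.ptp(s,axis=2)<25)).astype(np.uint8); q=np.zeros_like(m); q[255:282,270:318]=m[255:282,270:318]
c=max(cv2.findContours(q,0,1)[0],key=cv2.contourArea); x=cv2.fitEllipse(cv2.convexHull(c)); print(x,"scene platter",ray("scene",[x[0]],.0145))
E
```

```text
((314.7008361816406, 87.3275375366211), (127.1710433959961, 135.50656127929688), 0.01813693158328533) (252, 20, 128, 136)
platter [[0.5335 0.0843 0.016 ]
 [0.5326 0.0841 0.016 ]]
hub [[ 0.5984 -0.0235  0.046 ]] roller [[ 0.5009 -0.0437  0.086 ]]
((292.8761901855469, 268.4371643066406), (17.166521072387695, 35.00002670288086), 88.34403228759766) scene platter [[0.5287 0.0827 0.0145]]
```

Call:
jog_arm:
  rows:
    - {"hand":0,"dx":-1.5,"dy":0,"dz":0,"ax":0,"ay":0,"az":0}
    - {"hand":0,"dx":-3.0,"dy":0,"dz":0,"ax":0,"ay":0,"az":0}
    - {"hand":0,"dx":-3.0,"dy":0,"dz":0,"ax":0,"ay":0,"az":0}
    - {"hand":0,"dx":-1.8,"dy":1,"dz":0,"ax":0,"ay":0,"az":0}
    - {"hand":0,"dx":-0.6,"dy":2,"dz":0,"ax":0,"ay":0,"az":0}

```text
time_s: 6.7
position: [0.535, 0.085, 0.1155]
tool_rot: [[-0.731, 0.006, 0.683], [-0.683, 0.0, -0.731], [-0.005, -1.0, 0.004]]
ft_force: [-0.3, -0.2, -4.7]
grip_width: 0.0609
```

Call:
jog_arm:
  rows:
    - {"hand":0,"dx":0,"dy":2.5,"dz":0,"ax":0,"ay":0,"az":0}
    - {"hand":0,"dx":0,"dy":2.5,"dz":0,"ax":0,"ay":0,"az":0}
    - {"hand":0,"dx":0,"dy":1.7,"dz":0,"ax":0,"ay":0,"az":0}
    - {"hand":0,"dx":0,"dy":0.7,"dz":0,"ax":0,"ay":0,"az":0}
    - {"hand":0,"dx":0,"dy":0,"dz":0,"ax":0,"ay":0,"az":0}

```text
time_s: 7.12
position: [0.5313, 0.0834, 0.0389]
tool_rot: [[-0.732, -0.003, 0.682], [-0.682, 0.0, -0.732], [0.002, -1.0, -0.002]]
ft_force: [0.5, -0.2, -3.5]
grip_width: 0.0608
```

Call:
jog_arm:
  rows:
    - {"hand":0,"dx":0,"dy":0,"dz":0,"ax":0,"ay":0,"az":0}
    - {"hand":0,"dx":0,"dy":0,"dz":0,"ax":0,"ay":0,"az":0}
    - {"hand":0,"dx":0,"dy":0,"dz":0,"ax":0,"ay":0,"az":0}
    - {"hand":0,"dx":0,"dy":0,"dz":0,"ax":0,"ay":0,"az":0}
    - {"hand":0,"dx":0,"dy":0,"dz":0,"ax":0,"ay":0,"az":0}

```text
time_s: 7.53
position: [0.5321, 0.0834, 0.041]
tool_rot: [[-0.732, 0.001, 0.682], [-0.682, -0.0, -0.732], [-0.001, -1.0, 0.001]]
ft_force: [-0.0, 0.7, -3.9]
grip_width: 0.0605
```

```bash
python3 - <<'E'
from h import *
im,po,s=shot("w5"); print(po[0],s["ft_force"],s["q"],s["grip_width"])
im=imaging.get_image("scene"); cv2.imwrite("pics/s5.png",cv2.resize(im[200:300,240:360,::-1],(720,600),interpolation=2));np.save("pics/s5.npy",im)
im=imaging.get_image("top"); cv2.imwrite("pics/t5.png",cv2.resize(im[190:290,260:380,::-1],(720,600),interpolation=2));np.save("pics/t5.npy",im)
E
```

```text
[0.5321 0.0834 0.041 ] [-0.0164  0.7043 -3.8527] [-3.6967 33.0126 91.1013 -0.0011 55.8184 43.3356] 0.06047115154809453
```

View pics/w5.png

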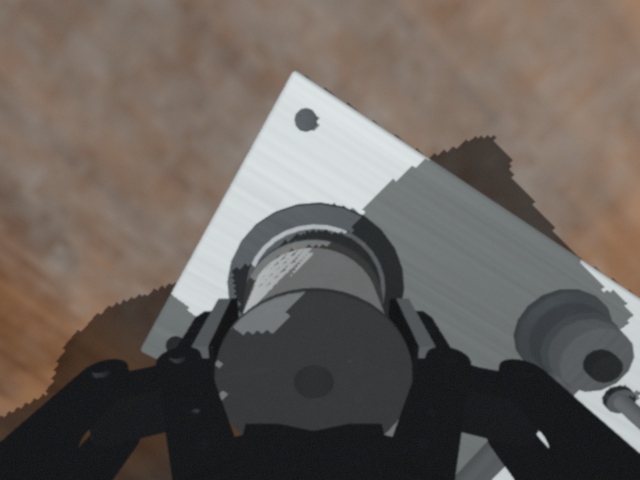

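View pics/s5.png

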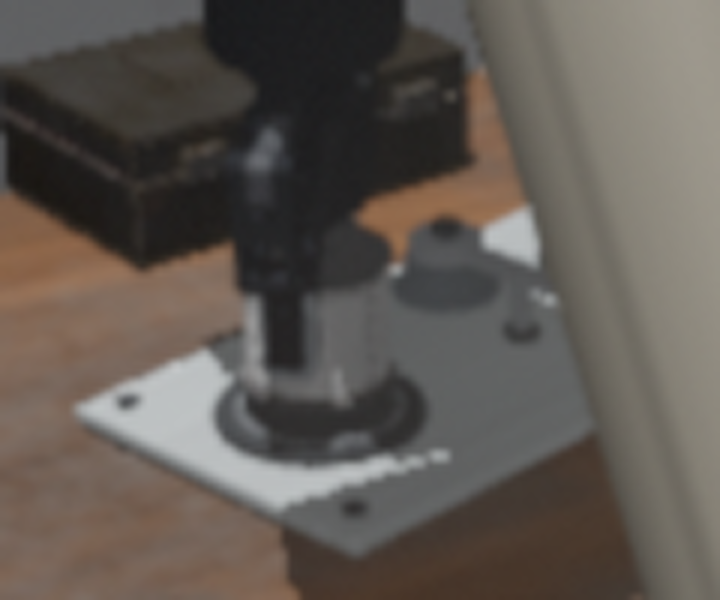

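View pics/t5.png

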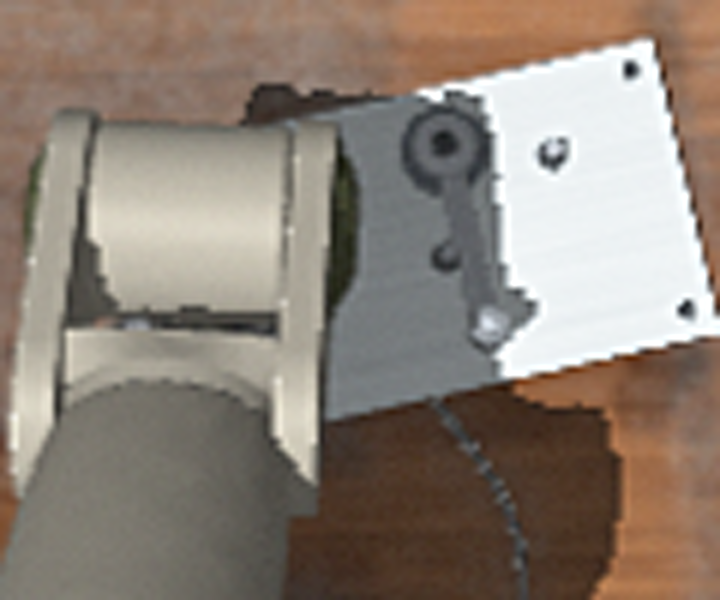

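```bash
python3 - <<'E'
from h import *
im,po=load("w5"); R=po[1]
for (u,v),r in [((316,204),.043),((316,224),.0335),]:
    p=ray("wrist",[(u,v)],.016,po)[0]; print(tool(p-po[0],R), "centre est tool-x cm", tool(p-po[0],R)[0]+r*100)
p=ray("wrist",[(229.5,285),(403,285)],.016,po); print([tool(a-po[0],R) for a in p])
b=ray("wrist",[(315,246)],po[0][2]-.012+.0,po)[0]; print("reel bottom far edge?",tool(b-po[0],R))
E
```

```text
[-4.2387  2.5001  0.0084] centre est tool-x cm 0.06125578857262326
[-3.3106  2.4994  0.0098] centre est tool-x cm 0.039381778461449635
[array([-0.2931,  2.4933, -4.1433]), array([-0.283 ,  2.5006,  4.1979])]
reel bottom far edge? [-2.6673  1.2021 -0.0419]
```

Call:
jog_arm:
  rows:
    - {"hand":0,"dx":0,"dy":0.4,"dz":0,"ax":0,"ay":0,"az":0}
    - {"hand":0,"dx":0,"dy":0.4,"dz":0,"ax":0,"ay":0,"az":0}
    - {"hand":0,"dx":0,"dy":0.2,"dz":0,"ax":0,"ay":0,"az":0}
    - {"hand":0,"dx":0,"dy":0.1,"dz":0,"ax":0,"ay":0,"az":0}
    - {"hand":0,"dx":0,"dy":0,"dz":0,"ax":0,"ay":0,"az":0}

```text
time_s: 8.1
position: [0.5317, 0.0834, 0.0289]
tool_rot: [[-0.732, -0.001, 0.682], [-0.682, 0.0, -0.732], [0.001, -1.0, -0.001]]
ft_force: [-0.6, 0.0, -4.7]
grip_width: 0.0609
```

Call:
jog_arm:
  rows:
    - {"hand":0,"dx":0,"dy":0.1,"dz":0,"ax":0,"ay":0,"az":0}
    - {"hand":0,"dx":0,"dy":0.1,"dz":0,"ax":0,"ay":0,"az":0}
    - {"hand":0,"dx":0,"dy":0.1,"dz":0,"ax":0,"ay":0,"az":0}
    - {"hand":0,"dx":0,"dy":0,"dz":0,"ax":0,"ay":0,"az":0}
    - {"hand":0,"dx":0,"dy":0,"dz":0,"ax":0,"ay":0,"az":0}

```text
time_s: 8.52
position: [0.532, 0.0834, 0.028]
tool_rot: [[-0.732, 0.001, 0.682], [-0.682, -0.0, -0.732], [-0.001, -1.0, 0.001]]
ft_force: [-5.7, 0.1, 12.8]
grip_width: 0.0609
```

Call:
jog_arm:
  rows:
    - {"hand":0,"dx":0,"dy":-0.08,"dz":0,"ax":0,"ay":0,"az":0}
    - {"hand":0,"dx":0,"dy":0,"dz":0,"ax":0,"ay":0,"az":0}
    - {"hand":0,"dx":0,"dy":0,"dz":0,"ax":0,"ay":0,"az":0}
    - {"hand":0,"dx":0,"dy":0,"dz":0,"ax":0,"ay":0,"az":0}
    - {"hand":0,"dx":0,"dy":0,"dz":0,"ax":0,"ay":0,"az":0}

```text
time_s: 8.93
position: [0.532, 0.0834, 0.028]
tool_rot: [[-0.732, 0.001, 0.682], [-0.682, -0.0, -0.732], [-0.001, -1.0, 0.001]]
ft_force: [-4.2, -0.1, 7.9]
grip_width: 0.0608
```

Contact is light, so I release.

Call:
jog_arm:
  rows:
    - {"hand":0.8,"dx":0,"dy":-0.05,"dz":0,"ax":0,"ay":0,"az":0}
    - {"hand":0.9,"dx":0,"dy":0,"dz":0,"ax":0,"ay":0,"az":0}
    - {"hand":1,"dx":0,"dy":0,"dz":0,"ax":0,"ay":0,"az":0}
    - {"hand":1,"dx":0,"dy":0,"dz":0,"ax":0,"ay":0,"az":0}
    - {"hand":1,"dx":0,"dy":0,"dz":0,"ax":0,"ay":0,"az":0}

```text
time_s: 9.35
position: [0.5319, 0.0834, 0.0275]
tool_rot: [[-0.732, 0.0, 0.682], [-0.682, 0.0, -0.732], [-0.0, -1.0, 0.0]]
ft_force: [-0.0, 0.6, 0.1]
grip_width: 0.0852
```

Call:
jog_arm:
  rows:
    - {"hand":1,"dx":0,"dy":0,"dz":0,"ax":0,"ay":0,"az":0}
    - {"hand":1,"dx":0,"dy":-0.3,"dz":0,"ax":0,"ay":0,"az":0}
    - {"hand":1,"dx":0,"dy":-1,"dz":0,"ax":0,"ay":0,"az":0}
    - {"hand":1,"dx":0,"dy":-2,"dz":0,"ax":0,"ay":0,"az":0}
    - {"hand":1,"dx":0,"dy":-3,"dz":0,"ax":0,"ay":0,"az":0}

```text
time_s: 9.77
position: [0.5308, 0.0834, 0.0904]
tool_rot: [[-0.732, -0.004, 0.682], [-0.682, 0.0, -0.732], [0.003, -1.0, -0.003]]
ft_force: [0.0, -0.9, 0.1]
grip_width: 0.0854
```

Call:
jog_arm:
  rows:
    - {"hand":1,"dx":0,"dy":-3.5,"dz":0,"ax":0,"ay":0,"az":0}
    - {"hand":1,"dx":0,"dy":-3.0,"dz":0,"ax":0,"ay":0,"az":0}
    - {"hand":1,"dx":2.7,"dy":-1.0,"dz":1.8,"ax":0,"ay":0,"az":0}
    - {"hand":1,"dx":3.2,"dy":0,"dz":2.2,"ax":0,"ay":0,"az":0}
    - {"hand":1,"dx":3.2,"dy":0,"dz":2.2,"ax":0,"ay":0,"az":0}

```text
time_s: 10.18
position: [0.5073, -0.0248, 0.1675]
tool_rot: [[-0.73, 0.003, 0.683], [-0.683, -0.001, -0.73], [-0.002, -1.0, 0.003]]
ft_force: [0.3, 1.4, -1.4]
grip_width: 0.0855
```

Call:
jog_arm:
  rows:
    - {"hand":1,"dx":2.0,"dy":0,"dz":1.1,"ax":0,"ay":0,"az":0}
    - {"hand":1,"dx":0,"dy":0,"dz":0,"ax":0,"ay":0,"az":0}
    - {"hand":1,"dx":0,"dy":0,"dz":0,"ax":0,"ay":0,"az":0}
    - {"hand":1,"dx":0,"dy":0,"dz":0,"ax":0,"ay":0,"az":0}
    - {"hand":1,"dx":0,"dy":0,"dz":0,"ax":0,"ay":0,"az":0}

```text
time_s: 10.6
position: [0.5005, -0.0448, 0.1659]
tool_rot: [[-0.731, 0.0, 0.682], [-0.682, 0.0, -0.731], [-0.0, -1.0, 0.0]]
ft_force: [0.7, 0.0, -0.0]
grip_width: 0.0853
```

```bash
python3 - <<'E'
from h import *
im,po,s=shot("w6"); print(po[0],s["ft_force"],s["q"],s["grip_width"])
im=imaging.get_image("scene"); cv2.imwrite("pics/s6.png",cv2.resize(im[200:300,240:360,::-1],(720,600),interpolation=2));np.save("pics/s6.npy",im)
E
```

```text
[ 0.5005 -0.0448  0.1659] [ 0.7121  0.0491 -0.0493] [-18.643   20.5888  88.006    0.0118  71.3868  28.3172] 0.08530271339211397
```

View pics/w6.png

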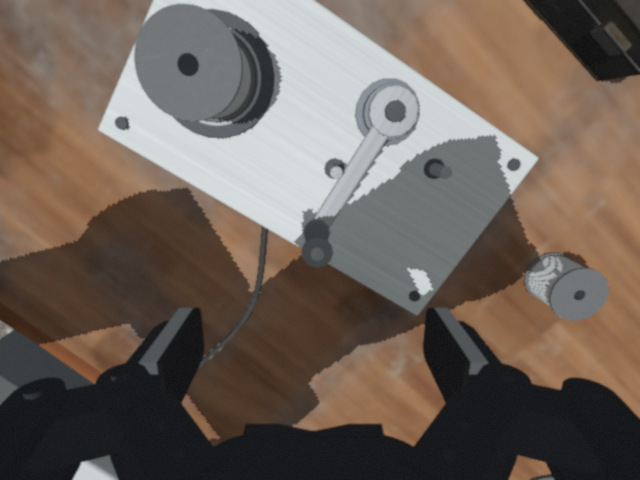

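View pics/s6.png

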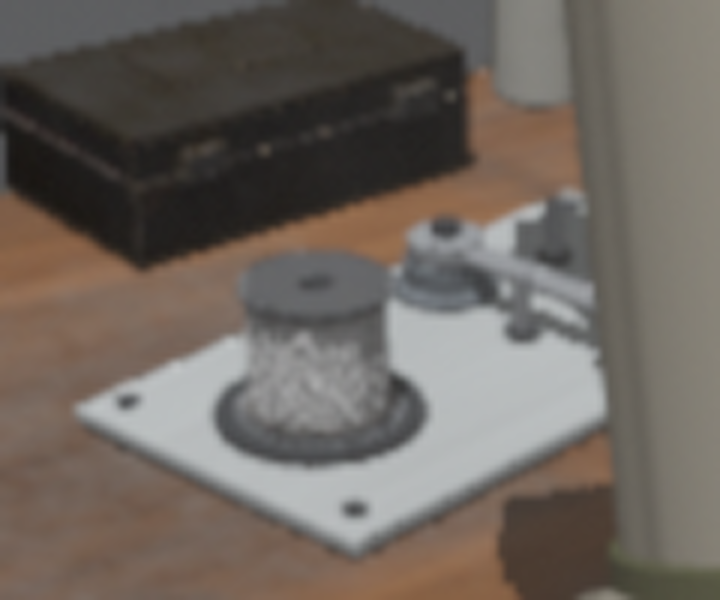

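```bash
python3 - <<'E'
from h import *
im,po=load("w6"); R=po[1]
p=ray("wrist",[(317.5,252)],.086,po)[0]; print("roller",p,tool(p-po[0],R))
p=ray("wrist",[(187.5,64.5)],.071,po)[0]; print("reel",p)
print("hub",ray("wrist",[(396,111)],.046,po), "post", ray("wrist",[(434,168)],.011,po))
s=np.load("pics/s6.npy"); 
f=lambda X,Y,ox,oy:((X+.5)/6-.5+ox,(Y+.5)/6-.5+oy)
print("scene reel hole",ray("scene",[f(317,282,240,200)],.071), "scene platter est 0.5287 .0827")
E
```

```text
roller [ 0.5024 -0.0451  0.086 ] [-0.1172  7.9911  0.1489]
reel [0.5308 0.0839 0.071 ]
hub [[ 0.5994 -0.0255  0.046 ]] post [[ 0.5967 -0.0821  0.011 ]]
scene reel hole [[0.5303 0.0811 0.071 ]] scene platter est 0.5287 .0827
```

Call:
jog_arm:
  rows:
    - {"hand":0.6,"dx":-0.1,"dy":2.5,"dz":0.15,"ax":0,"ay":0,"az":0}
    - {"hand":0.6,"dx":0,"dy":3,"dz":0,"ax":0,"ay":0,"az":0}
    - {"hand":0.6,"dx":0,"dy":2,"dz":0,"ax":0,"ay":0,"az":0}
    - {"hand":0.6,"dx":0,"dy":0.5,"dz":0,"ax":0,"ay":0,"az":0}
    - {"hand":0.6,"dx":0,"dy":0,"dz":0,"ax":0,"ay":0,"az":0}

```text
time_s: 11.12
position: [0.5017, -0.0454, 0.0847]
tool_rot: [[-0.731, -0.003, 0.682], [-0.682, 0.001, -0.731], [0.001, -1.0, -0.002]]
ft_force: [-0.5, -0.6, 0.1]
grip_width: 0.0513
```

```bash
python3 - <<'E'
from h import *
im,po,s=shot("w7"); print(po[0],s["ft_force"],s["grip_width"])
E
```

```text
[ 0.5017 -0.0454  0.0847] [-0.4924 -0.6317  0.1019] 0.05131368375736965
```

View pics/w7.png

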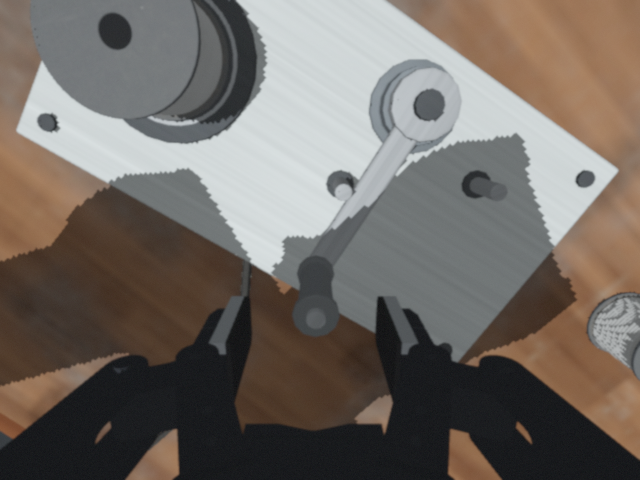

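Call:
jog_arm:
  rows:
    - {"hand":0.6,"dx":0,"dy":1.5,"dz":0,"ax":0,"ay":0,"az":0}
    - {"hand":0.6,"dx":0,"dy":1.5,"dz":0,"ax":0,"ay":0,"az":0}
    - {"hand":0.6,"dx":0,"dy":0.7,"dz":0,"ax":0,"ay":0,"az":0}
    - {"hand":0.6,"dx":0,"dy":0,"dz":0,"ax":0,"ay":0,"az":0}
    - {"hand":0.6,"dx":0,"dy":0,"dz":0,"ax":0,"ay":0,"az":0}
  newtons: 60

```text
time_s: 11.58
position: [0.5027, -0.0462, 0.0496]
tool_rot: [[-0.732, 0.001, 0.682], [-0.682, -0.0, -0.732], [-0.001, -1.0, 0.001]]
ft_force: [0.1, -1.1, 0.7]
grip_width: 0.0513
```

Call:
jog_arm:
  rows:
    - {"hand":0,"dx":0,"dy":0,"dz":0,"ax":0,"ay":0,"az":0}
    - {"hand":0,"dx":0,"dy":0,"dz":0,"ax":0,"ay":0,"az":0}
    - {"hand":0,"dx":0,"dy":0,"dz":0,"ax":0,"ay":0,"az":0}
    - {"hand":0,"dx":0,"dy":0,"dz":0,"ax":0,"ay":0,"az":0}
    - {"hand":0,"dx":0,"dy":0,"dz":0,"ax":0,"ay":0,"az":0}

```text
time_s: 12.0
position: [0.5024, -0.0462, 0.0493]
tool_rot: [[-0.732, 0.001, 0.682], [-0.682, -0.0, -0.732], [-0.001, -1.0, 0.001]]
ft_force: [0.2, -0.3, 5.5]
grip_width: 0.017
```

```bash
python3 - <<'E'
from h import *
im,po,s=shot("w8"); print(po[0],s["ft_force"],s["grip_width"])
E
```

```text
[ 0.5024 -0.0462  0.0493] [ 0.2179 -0.2959  5.4568] 0.016984156710616375
```

View pics/w8.png

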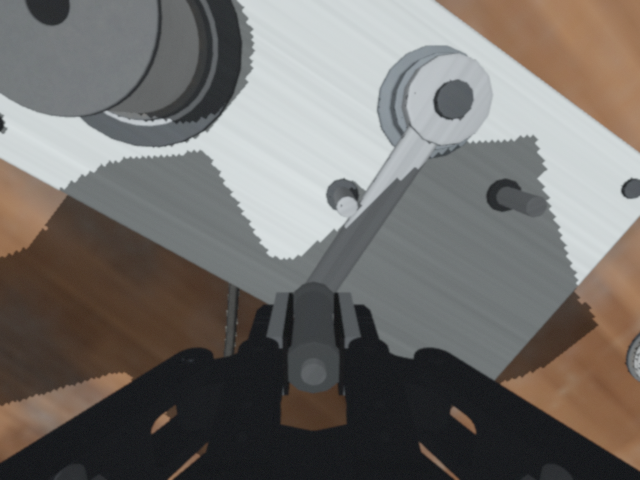

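```bash
python3 - <<'E'
import numpy as np
x=np.array([-.732,-.682]);z=np.array([.682,-.732])
a0=np.deg2rad(191.4)
th=np.deg2rad(np.r_[0,2,7,13,20,27,34,41,48,54,59,63])
P=.1*np.c_[np.cos(a0+th),np.sin(a0+th)]
for i,d in enumerate(np.diff(P,axis=0)): print(np.rad2deg(th[i+1]).round(),(d@x*100).round(2),(d@z*100).round(2))
print("end rel",P[-1]-P[0], "at54",P[9]-P[0])
E
```

```text
2.0 0.18 0.3
7.0 0.4 0.78
13.0 0.39 0.97
20.0 0.32 1.18
27.0 0.17 1.21
34.0 0.02 1.22
41.0 -0.13 1.22
48.0 -0.27 1.19
54.0 -0.35 0.99
59.0 -0.37 0.79
63.0 -0.34 0.61
end rel [ 0.07113514 -0.07655052] at54 [ 0.05639904 -0.07115788]
```

Call:
jog_arm:
  rows:
    - {"hand":0,"dx":0.18,"dy":0,"dz":0.3,"ax":0,"ay":0,"az":0}
    - {"hand":0,"dx":0.4,"dy":0,"dz":0.78,"ax":0,"ay":0,"az":0}
    - {"hand":0,"dx":0.39,"dy":0,"dz":0.97,"ax":0,"ay":0,"az":0}
    - {"hand":0,"dx":0,"dy":0,"dz":0,"ax":0,"ay":0,"az":0}
    - {"hand":0,"dx":0,"dy":0,"dz":0,"ax":0,"ay":0,"az":0}

```text
time_s: 12.47
position: [0.5093, -0.0678, 0.0492]
tool_rot: [[-0.732, 0.001, 0.681], [-0.681, 0.0, -0.732], [-0.001, -1.0, 0.0]]
ft_force: [-1.0, 3.3, 6.7]
grip_width: 0.017
```

Call:
jog_arm:
  rows:
    - {"hand":0,"dx":0.32,"dy":0,"dz":1.18,"ax":0,"ay":0,"az":0}
    - {"hand":0,"dx":0.17,"dy":0,"dz":1.21,"ax":0,"ay":0,"az":0}
    - {"hand":0,"dx":0.02,"dy":0,"dz":1.22,"ax":0,"ay":0,"az":0}
    - {"hand":0,"dx":0,"dy":0,"dz":0,"ax":0,"ay":0,"az":0}
    - {"hand":0,"dx":0,"dy":0,"dz":0,"ax":0,"ay":0,"az":0}

```text
time_s: 12.88
position: [0.5299, -0.0976, 0.0491]
tool_rot: [[-0.732, -0.0, 0.681], [-0.681, 0.001, -0.732], [-0.0, -1.0, -0.001]]
ft_force: [-3.6, 3.5, 8.2]
grip_width: 0.0166
```

Call:
jog_arm:
  rows:
    - {"hand":0,"dx":-0.13,"dy":0,"dz":1.22,"ax":0,"ay":0,"az":0}
    - {"hand":0,"dx":-0.27,"dy":0,"dz":1.19,"ax":0,"ay":0,"az":0}
    - {"hand":0,"dx":-0.35,"dy":0,"dz":0.99,"ax":0,"ay":0,"az":0}
    - {"hand":0,"dx":0,"dy":0,"dz":0,"ax":0,"ay":0,"az":0}
    - {"hand":0,"dx":0,"dy":0,"dz":0,"ax":0,"ay":0,"az":0}

```text
time_s: 13.3
position: [0.5583, -0.1172, 0.0491]
tool_rot: [[-0.732, -0.001, 0.682], [-0.682, 0.001, -0.732], [0.0, -1.0, -0.001]]
ft_force: [-4.4, 2.0, 9.3]
grip_width: 0.0165
```

```bash
python3 - <<'E'
from h import *
im,po,s=shot("w9"); print(po[0],s["ft_force"],s["grip_width"])
E
```

```text
[ 0.5583 -0.1172  0.0491] [-4.4301  1.9763  9.3247] 0.016546908535716717
```

View pics/w9.png

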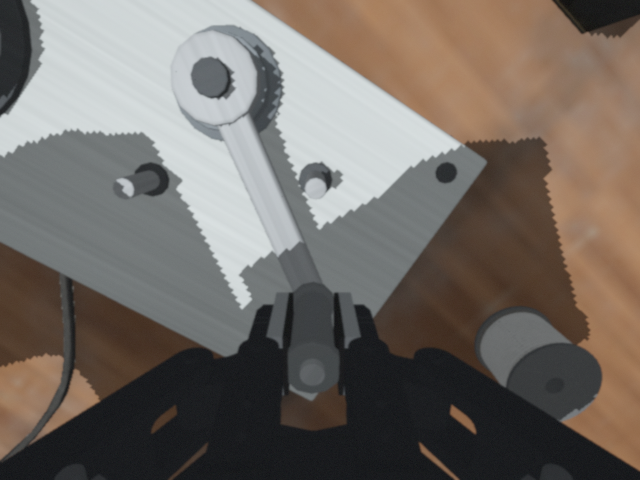

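Call:
jog_arm:
  rows:
    - {"hand":0,"dx":-0.37,"dy":0,"dz":0.79,"ax":0,"ay":0,"az":0}
    - {"hand":0,"dx":-0.17,"dy":0,"dz":0.31,"ax":0,"ay":0,"az":0}
    - {"hand":0,"dx":0,"dy":0,"dz":0,"ax":0,"ay":0,"az":0}
    - {"hand":0,"dx":0,"dy":0,"dz":0,"ax":0,"ay":0,"az":0}
    - {"hand":0,"dx":0,"dy":0,"dz":0,"ax":0,"ay":0,"az":0}

```text
time_s: 13.77
position: [0.5692, -0.1215, 0.0491]
tool_rot: [[-0.732, -0.002, 0.682], [-0.682, 0.0, -0.732], [0.001, -1.0, -0.001]]
ft_force: [-6.0, 1.1, 7.3]
grip_width: 0.0167
```

Call:
jog_arm:
  rows:
    - {"hand":0,"dx":-0.09,"dy":0,"dz":0.15,"ax":0,"ay":0,"az":0}
    - {"hand":0,"dx":-0.09,"dy":0,"dz":0.15,"ax":0,"ay":0,"az":0}
    - {"hand":0,"dx":0,"dy":0,"dz":0,"ax":0,"ay":0,"az":0}
    - {"hand":0,"dx":0,"dy":0,"dz":0,"ax":0,"ay":0,"az":0}
    - {"hand":0,"dx":0,"dy":0,"dz":0,"ax":0,"ay":0,"az":0}

```text
time_s: 14.18
position: [0.5725, -0.1225, 0.0491]
tool_rot: [[-0.732, -0.002, 0.682], [-0.682, 0.0, -0.732], [0.001, -1.0, -0.001]]
ft_force: [-5.6, 0.7, 8.3]
grip_width: 0.0167
```

Call:
jog_arm:
  rows:
    - {"hand":0,"dx":-0.05,"dy":0,"dz":0.085,"ax":0,"ay":0,"az":0}
    - {"hand":0,"dx":0,"dy":0,"dz":0,"ax":0,"ay":0,"az":0}
    - {"hand":0,"dx":0,"dy":0,"dz":0,"ax":0,"ay":0,"az":0}
    - {"hand":0,"dx":0,"dy":0,"dz":0,"ax":0,"ay":0,"az":0}
    - {"hand":0,"dx":0,"dy":0,"dz":0,"ax":0,"ay":0,"az":0}

```text
time_s: 14.6
position: [0.5735, -0.1228, 0.0491]
tool_rot: [[-0.732, -0.002, 0.682], [-0.682, 0.0, -0.732], [0.001, -1.0, -0.001]]
ft_force: [-6.1, 0.9, 8.0]
grip_width: 0.0167
```

Call:
jog_arm:
  rows:
    - {"hand":0,"dx":-0.05,"dy":0,"dz":0.085,"ax":0,"ay":0,"az":0}
    - {"hand":0,"dx":0,"dy":0,"dz":0,"ax":0,"ay":0,"az":0}
    - {"hand":0,"dx":0,"dy":0,"dz":0,"ax":0,"ay":0,"az":0}
    - {"hand":0,"dx":0,"dy":0,"dz":0,"ax":0,"ay":0,"az":0}
    - {"hand":0,"dx":0,"dy":0,"dz":0,"ax":0,"ay":0,"az":0}

```text
time_s: 15.02
position: [0.5741, -0.1229, 0.0491]
tool_rot: [[-0.732, -0.002, 0.682], [-0.682, 0.001, -0.732], [0.001, -1.0, -0.002]]
ft_force: [-7.4, 1.4, 9.1]
grip_width: 0.0166
```

Call:
jog_arm:
  rows:
    - {"hand":0,"dx":-0.05,"dy":0,"dz":0.085,"ax":0,"ay":0,"az":0}
    - {"hand":0,"dx":0,"dy":0,"dz":0,"ax":0,"ay":0,"az":0}
    - {"hand":0,"dx":0,"dy":0,"dz":0,"ax":0,"ay":0,"az":0}
    - {"hand":0,"dx":0,"dy":0,"dz":0,"ax":0,"ay":0,"az":0}
    - {"hand":0,"dx":0,"dy":0,"dz":0,"ax":0,"ay":0,"az":0}

```text
time_s: 15.43
position: [0.5744, -0.123, 0.049]
tool_rot: [[-0.732, -0.004, 0.682], [-0.682, 0.001, -0.732], [0.002, -1.0, -0.004]]
ft_force: [-9.5, 1.9, 9.8]
grip_width: 0.0166
```

```bash
python3 - <<'E'
from h import *
im,po,s=shot("w10"); print(po[0],s["ft_force"],s["grip_width"],s["time_s"])
im=imaging.get_image("top"); cv2.imwrite("pics/t10.png",cv2.resize(im[190:290,260:380,::-1],(720,600),interpolation=2));np.save("pics/t10.npy",im)
E
```

```text
[ 0.5744 -0.123   0.049 ] [-9.5229  1.8961  9.8224] 0.016646743232664914 15.4333
```

View pics/w10.png

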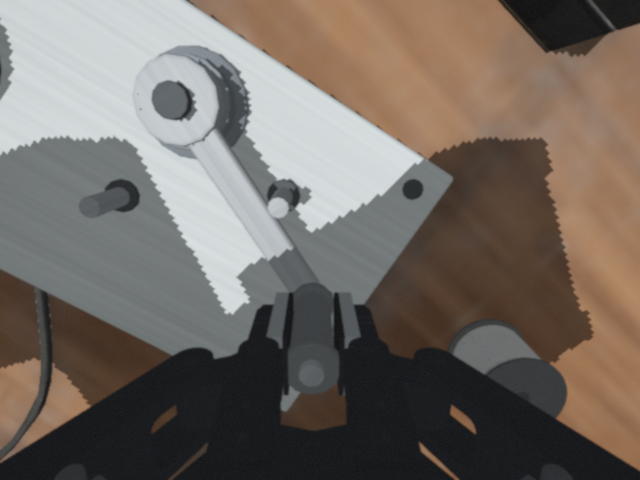

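View pics/t10.png

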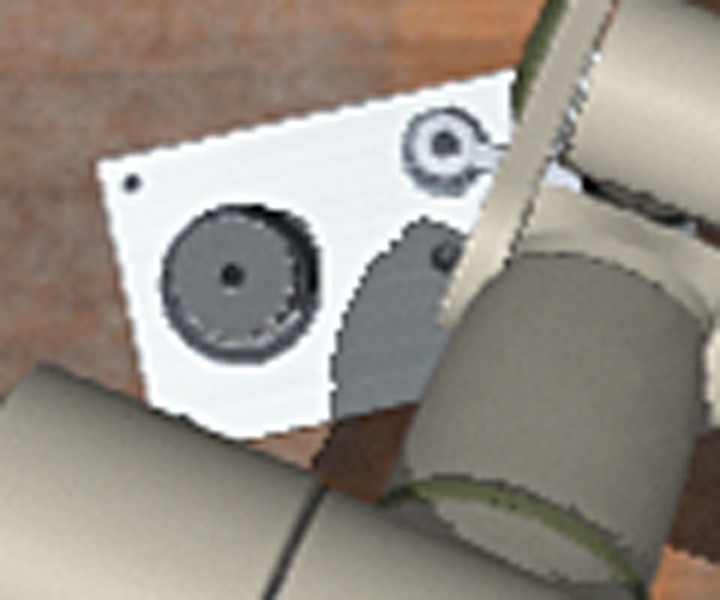

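Call:
jog_arm:
  rows:
    - {"hand":0,"dx":-0.05,"dy":0,"dz":0.085,"ax":0,"ay":0,"az":0}
    - {"hand":0,"dx":0,"dy":0,"dz":0,"ax":0,"ay":0,"az":0}
    - {"hand":0,"dx":0,"dy":0,"dz":0,"ax":0,"ay":0,"az":0}
    - {"hand":0,"dx":0,"dy":0,"dz":0,"ax":0,"ay":0,"az":0}
    - {"hand":0,"dx":0,"dy":0,"dz":0,"ax":0,"ay":0,"az":0}

```text
time_s: 15.95
position: [0.5747, -0.1231, 0.049]
tool_rot: [[-0.732, -0.006, 0.682], [-0.682, 0.002, -0.732], [0.003, -1.0, -0.005]]
ft_force: [-12.6, 1.9, 12.2]
grip_width: 0.0168
```

Call:
jog_arm:
  rows:
    - {"hand":0,"dx":-0.05,"dy":0,"dz":0.085,"ax":0,"ay":0,"az":0}
    - {"hand":0,"dx":0,"dy":0,"dz":0,"ax":0,"ay":0,"az":0}
    - {"hand":0,"dx":0,"dy":0,"dz":0,"ax":0,"ay":0,"az":0}
    - {"hand":0,"dx":0,"dy":0,"dz":0,"ax":0,"ay":0,"az":0}
    - {"hand":0,"dx":0,"dy":0,"dz":0,"ax":0,"ay":0,"az":0}

```text
time_s: 16.37
position: [0.5749, -0.1231, 0.0489]
tool_rot: [[-0.731, -0.007, 0.682], [-0.682, 0.002, -0.731], [0.004, -1.0, -0.007]]
ft_force: [-16.0, 2.0, 12.1]
grip_width: 0.0167
```

```bash
python3 - <<'E'
from h import *
f=lambda X,Y,ox,oy:((X+.5)/6-.5+ox,(Y+.5)/6-.5+oy)
print("top reel",ray("top",[f(232,274,260,190)],.071))
im=imaging.get_image("scene"); cv2.imwrite("pics/s11.png",cv2.resize(im[:,:,::-1],(800,600)))
print(status.observe()["ft_force"])
E
```

```text
top reel [[0.5321 0.0822 0.071 ]]
[-16.7734   3.2217  12.8997]
```

View pics/s11.png

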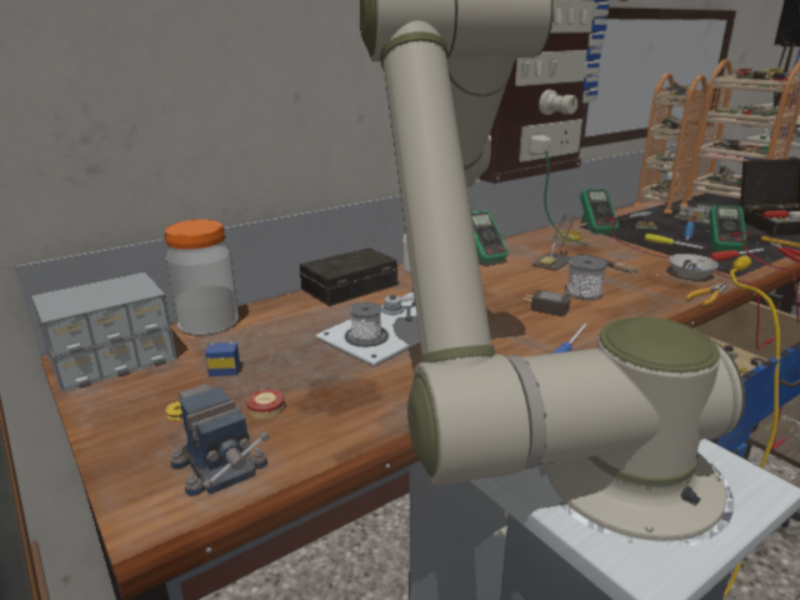

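```bash
python3 -c "
from rig import job,status
print(job.close_job()); print(status.observe()['ft_force'])"
```

```text
the job is handed in; nothing more can be done
None
the job is handed in; nothing more can be done
```

I set the middle-sized solder reel upright on the platter, released it, then swung the tension arm to its far stop. I handed the job in while still gripping the roller there, about 16.5 s in (limit 51 s).

- **Reel:** in the top camera, its centre is at (0.5321, 0.0822) m and the platter's at (0.5322, 0.0819) m. The scene and wrist views agree only to 2–3 mm. The reel looked upright in the last scene picture.
- **Arm at its stop:** the wrist picture shows the arm touching the far stop post. The push on the tool rose from about 6 N (the spring alone) to about 17 N, while the roller moved only fractions of a millimetre. The jaws closed to 16.7 mm on the roller's 16 mm core, gripping at 60 N.
- **Other things on the bench:** I never touched them on purpose, and those visible in the last picture look undisturbed. I did not measure their positions, and the arm hid a few of them.
- **Minor point:** closing the fingers left the tool pressing down on the roller with about 13 N, and I left it that way.

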